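# Post a used glass vial through the sprung flap of the waste box

## Task

Take the used vial out of the shallow white tray and push it down through the mouth of the vial waste box, past the sprung flap, so that it drops inside and the flap swings shut again behind it. The vial is glass, so feel your way in and never press it hard against the box, and leave the tray and everything else on the bench where they are.

Things in the scene. Friction and masses are not known exactly. Their poses are not given: they have to be found in the camera images.
- used_vial: the used vial: a clear glass vial with a white ribbed cap, standing upright in the shallow white tray (the two clean vials of the same kind stand on the bare bench). 61 mm tall, 16 to 29 g; the body is 27.4 mm in diameter up to 45 mm, the cap 25.6 mm in diameter from 46 to 61 mm with a flat top. Origin: centre of its underside; z up along its axis.
- vial_tray: loose shallow white tray, 112 x 160 x 22 mm (x, y, z), floor 2 mm thick, with the used vial and one spare cap (26 mm across, 14 mm tall) in it. Origin: centre of its underside. A row of books about 0.25 m tall stands on the bench behind it, from about 0.53 m ahead of the robot: draw the vial back clear of them before carrying it to the left.
- waste_box: the vial waste box: a closed white box fixed to the bench, foot 138 x 218 mm, long side along its own y axis. Origin: centre of its underside, z up. Inside 122 x 202 mm, floor 5 mm above the origin. On its lid an aluminium entry plate (84 x 150 mm) lies between two guide rails of the same height; plate and rails form a flat top 136 mm above the origin.
- lid_mid (a point): middle of the waste box's flat top (x = y = 0 of the box, z = 136 mm), axes as the box. The plate has one oblong mouth, 38 mm along x and 32 mm along y, centred at x = 0. The plate may be set along y, so the mouth's centre is up to 16 mm to either side of y = 0: not measured, look or feel for it. The plate is jammed and does not shift under handling.
- box_floor (a point): middle of the waste box's inner floor. The spring pinches a half-inserted vial against the mouth: let go, it stays stuck. Push it on, for instance with the shut fingertips on its cap, until its top is about 42 mm below the rim; then it falls free to this floor. Fingers that hold the vial hardly fit into the mouth; shut fingers do.
- flap (a joint): angle of the sprung steel flap, 35 x 32 mm, that closes the mouth from below, 7 mm under the rim: 0 shut, growing as it is pushed down and inward, about 1.25 beside a vial, 1.75 at most. A spring drives it back to 0; pushing a vial through takes about 2 to 6 N. Its hinge runs along the box's x, 22 mm to the -y side of the mouth's centre; open, it reaches about 40 mm below the rim.
- clean_vial_a: clean vial, same shape as the used one, standing on the bare bench; leave it. Origin: centre of its underside.
- clean_vial_b: second clean vial, standing on the bare bench; leave it. Origin: centre of its underside.
- acid_bottle: reagent bottle, 55 mm in diameter, 113 mm tall, on the bench behind the waste box; leave it. Origin: centre of its underside.
- buffer_bottle: reagent bottle, 57 mm in diameter, 123 mm tall, behind the waste box; leave it. Origin: centre of its underside.
- std_bottle: small reagent bottle, 45 mm in diameter, 90 mm tall, behind the waste box to the left; leave it. Origin: centre of its underside.
- timer: bench timer, 72 x 64 x 18 mm, lying flat; leave it. Origin: centre of its underside.
- forceps: steel forceps, 125 mm long, lying flat; leave them. Origin: centre of their underside.
Not all that is in view belongs to the job. What is shaped like the used_vial but orange or yellow is not meant.

How it is judged:
On the way, in this order (a step that is already met when the one before it is completed fails the run):
1. the used vial is lifted clear of the tray (z of used_vial in the frame of vial_tray above 0.05 m), for 0.1 s.
2. the used vial, in the mouth of the waste box, pushes the flap open (value of joint flap above 0.6 rad and z of used_vial in the frame of waste_box between 0.05 and 0.13 m and horizontal distance between used_vial and waste_box below 0.06 m), for 0.05 s.
At the end, for the whole second after the job is handed in: The used vial lies or stands inside the waste box, its origin between the box's walls (within 62 mm and 102 mm of the box's centre along x and y) and less than 85 mm above the box's underside, at rest (slower than 0.03 m/s), and the flap is shut again (within 0.12 rad) (x of used_vial in the frame of waste_box between -0.062 and 0.062 m and y of used_vial in the frame of waste_box between -0.102 and 0.102 m and z of used_vial in the frame of waste_box between 0 and 0.085 m and value of joint flap between -0.12 and 0.12 rad and linear speed of used_vial below 0.03 m/s); the robot touches nothing.
It fails at once if the glass vial is pressed against the waste box or its flap with more than 30 N (contact force between used_vial and waste_box above 30 N).
It fails at once if the tray is shoved by more than 40 mm (distance of vial_tray from where it was at the start of the episode above 0.04 m).
It fails at once if another thing on the bench (clean vials, bottles, timer, forceps) is moved by more than 20 mm (distance of any of clean_vial_a, clean_vial_b, acid_bottle, buffer_bottle, std_bottle, timer, forceps from where it was at the start of the episode above 0.02 m).
It also fails if it takes over 72 s, if anything falls off the work surface, if the arm or the gripper's body presses on something with over 40 N, if the wrist force passes 120 N, or if a joint passes its speed limit or range.

## Robot

A 6-joint arm with a two-finger parallel gripper is mounted at the origin on a cart in front of the work surface, level with it; the furniture and walls round the work are solid. World frame = base frame: x ahead of the robot, y to its left, z up, the work surface at z = 0. Lengths are in m, angles in rad, forces in N, time in s.
With the tool pointing down it reaches from about 0.15 to 0.775 m from the base axis. Payload 6.1 kg.
Tool frame: the origin (TCP) lies midway between the tips of the shut fingers; the grasp point (between the pads) lies env.tcp_to_grasp behind it (env.tcp_to_grasp is the distance from the TCP to the grasp point, in m); z points along the fingers, y is the line along which they close (so a half turn about z gives the same grasp; the last joint's range is limited). The gripper opens to 85 mm and grips with 20 to 120 N. Pads are 22 mm wide; open, the fingers measure 114 mm over their backs; the gripper's body (76 mm by 85 mm) begins 54 mm behind the grasp point. The pads swing forward as they close: fully open they stand 13 mm farther back than shut.
Start: joints at [1.148, 0.126, -0.04, 1.405, 0, 1.571], TCP at [0.215, 0.479, 0.231] pointing down, gripper open.
Joint ranges: [-2.72, 2.72], [-0.95, 1.95], [-1.27, 1.35], [-1.78, 2.02], [-1.46, 1.47], [-3.14, 3.14]. Speed limits (rad/s): [2.39, 2.39, 3.01, 3.14, 3.14, 3.14].

## Interface

Orientations are given as a unit quaternion [w, x, y, z].
In Python, from cell import env gives the robot as it stands.
- The arm moves only by the shell command python3 -m jog 'ROWS' [FORCE]. ROWS is a JSON object of lists of equal length, an entry for each row: "grip": the finger opening in mm, from 0 to 85.4; "slide": the shift along the world's x, y, z in mm, a list of three; "rot": the turn, a rotation vector about the world's x, y, z in rad, a list of three. A call has exactly 5 rows; each row is the pose to reach, as a shift and turn from the pose commanded when the call began; what a row does not reach only later rows make up. A row lasts 1/8 s, in which the tool goes at most 62.5 mm and 10.7 degrees, less where a joint would pass 70% of its speed; a pose out of reach is approached as far as the arm can. A call with a gripper value outside its range is refused whole. The fingers move at their own pace and stop on an object; FORCE is the grip in N (left out, the last holds). Time passes only in rows, so rows that repeat a pose let the fingers close, or fill a call up. It gives the time, the measured TCP pose, the force, the opening and the grip force at its end, in the units of the state.
- env.observe(): the state, without advancing time (a new reading comes with each control period).
- env.read_camera(name): name is "side" or "top"; returns a dict with "img" (420x560x3 uint8, blue, green, red), "depth" (420x560 float32, m along the optical axis (not along the pixel's ray), 0 where there is no reading), "fovy" (degrees; the focal length in pixels is half the picture's height over the tangent of half this angle, whatever the lens; pixels are square), "cx", "cy" (the principal point, pixels), "distortion" ([k1, k2, p1, p2, k3] as OpenCV has them; the pictures are not rectified), "rvec" (rotation vector, rad) and "tvec" (3), from world to camera coordinates, as OpenCV has them. Camera axes: x right, y down, z forward; pixel columns grow to the right and rows downward; lengths in m; the calibration is good to about 2 mm. A picture is of the moment at which its call begins.
- env.sign_off(): hands the job in; it is judged then, once.
The state is a dict: "time": time; "joint_pos": joint angles; "qvel": joint speeds; "effort": joint torques, N m; "tool_pos": TCP position; "eef_rot": TCP orientation; "ft_force": force on the tool from outside, world axes, zero at the start; "torque": the same for the moment, N m; "width": opening from 0.0 (shut) to 1.0 (fully open); "gripper_force": force on a finger pad.
Only numpy, scipy, OpenCV 4.12 (cv2) and the standard library are available. Lean on these libraries where they do the work, as an engineer would, in place of code of your own. Each camera call takes 0.05 s, during which the arm holds its last target. There are 200 camera calls.

## Working session

There is one attempt and no reset: what is moved stays moved. The work goes in short steps, Python scripts to look and compute and a shell command to move; the robot and the scene stay as the last step left them, time stands still between calls to the robot, and variables do not carry over. Pictures are saved under pics/ and viewed, at most 10 in all, crops included, and the job is handed in when it is done.

```bash
mkdir -p pics; cat > h.py <<'E'
import numpy as np, cv2
from cell import env
def cam(n):
    c=env.read_camera(n); h=c["img"].shape[0]; f=h/2/np.tan(np.radians(c["fovy"])/2)
    c["K"]=np.array([[f,0,c["cx"]],[0,f,c["cy"]],[0,0,1.]]); c["D"]=np.array(c["distortion"],float)
    c["R"]=cv2.Rodrigues(np.array(c["rvec"],float))[0]; c["t"]=np.array(c["tvec"],float).ravel(); return c
def ray(c,px):
    p=cv2.undistortPoints(np.array(px,float).reshape(-1,1,2),c["K"],c["D"]).reshape(-1,2)
    d=np.c_[p,np.ones(len(p))]; return -c["R"].T@c["t"], d@c["R"]
def plane(c,px,z):
    o,d=ray(c,px); return o+d*((z-o[2])/d[:,2])[:,None]
def dep(c,px):
    o,d=ray(c,px); return np.array([o+di*c["depth"][int(round(v)),int(round(u))] for di,(u,v) in zip(d,px)])
def proj(c,P): return cv2.projectPoints(np.array(P,float).reshape(-1,1,3),c["R"],c["t"],c["K"],c["D"])[0].reshape(-1,2)
E
python3 - <<'E'
from h import *
for n in("top","side"):
    c=cam(n); cv2.imwrite(f"pics/{n}0.png",c["img"]); print(n,-c["R"].T@c["t"],c["R"][2])
    np.savez(f"{n}0.npz",img=c["img"],depth=c["depth"])
s=env.observe();print(s,env.tcp_to_grasp)
E
```

```text
top [0.31621141 0.03530614 1.31569605] [ 0.15577173  0.01378496 -0.98769689]
side [ 0.2089769  -0.9499344   0.85559753] [ 0.23355174  0.76866667 -0.59548731]
{'time': 0.1, 'joint_pos': array([ 1.14797712e+00,  1.26351182e-01, -4.04851814e-02,  1.40539742e+00,
       -1.76186841e-05,  1.57080251e+00]), 'qvel': array([-0.00070809, -0.00046732,  0.0038686 ,  0.00057686, -0.0007798 ,
       -0.00027632]), 'effort': array([-6.58625122e-04, -4.36903346e+01,  3.53606272e+01,  1.36514896e-02,
       -1.53477681e-04, -3.57201117e-06]), 'tool_pos': array([0.2152837 , 0.47843992, 0.2305998 ]), 'eef_rot': array([-1.42201813e-04,  2.09841292e-01,  9.77735197e-01, -7.04577697e-04]), 'ft_force': array([ 0.31398372,  0.24644507, -0.11864134]), 'torque': array([-0.01312383, -0.05670545,  0.04346292]), 'gripper_force': 0.0, 'width': 1.0002971056021395} 0.0187
```

View pics/top0.png

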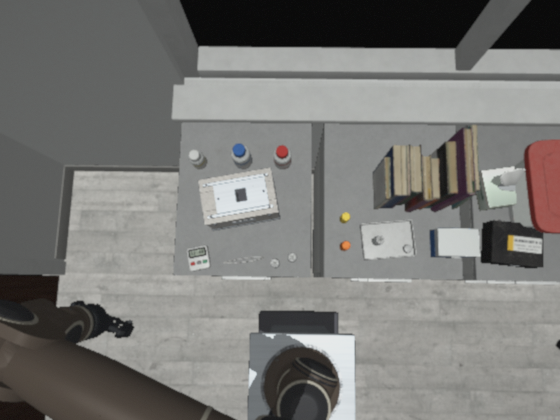

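View pics/side0.png

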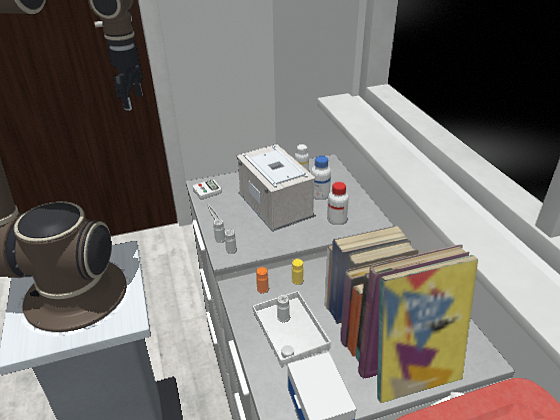

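The top view shows the used vial at about (378,240) in the tray, the spare cap at (407,249), and the mouth at (240,194) in the box lid. The side view agrees: vial at (283,308). Next I measure them.

```bash
python3 - <<'E'
from h import *
c=cam("top"); s=cam("side")
np.set_printoptions(precision=4,suppress=True)
print("depth top: vial,cap,lid pts,bench L,R,gap",dep(c,[(378,239),(407,248),(225,195),(260,195),(240,194),(290,230),(350,270),(319,200)]))
g=cv2.cvtColor(c["img"],cv2.COLOR_BGR2GRAY)
# mouth
m=(g<90).astype(np.uint8); m[:180]=0;m[208:]=0;m[:,:225]=0;m[:,256:]=0
cs,_=cv2.findContours(m,0,2); k=max(cs,key=cv2.contourArea); M=cv2.moments(k)
print("mouth area",M["m00"],"rect",cv2.minAreaRect(k)); 
pc=(M["m10"]/M["m00"],M["m01"]/M["m00"]); print(pc,plane(c,[pc],.136)); b=cv2.boxPoints(cv2.minAreaRect(k)); P=plane(c,b,.136);print(P,np.linalg.norm(P-np.roll(P,1,0),axis=1))
# lid points from depth
vv,uu=np.mgrid[160:230,190:290]; px=np.c_[uu.ravel(),vv.ravel()]; X=dep(c,px); q=X[(X[:,2]>.128)&(X[:,2]<.145)]
r=cv2.minAreaRect((q[:,:2]*1000).astype(np.float32)); print("lid z",np.median(q[:,2]),len(q),"rect mm",r)
# tray region heights
vv,uu=np.mgrid[225:262,360:420]; px=np.c_[uu.ravel(),vv.ravel()]; X=dep(c,px)
q=X[(X[:,2]>.045)&(X[:,2]<.09)]; print("vial top",len(q),q.mean(0),q.min(0),q.max(0))
def big(im,x,y,w,h,k): return cv2.resize(im[y:y+h,x:x+w],None,fx=k,fy=k,interpolation=cv2.INTER_CUBIC)
a=big(c["img"],190,160,100,75,5); b=big(c["img"],355,215,70,56,4);d=big(s["img"],225,135,110,100,5)
cv2.imwrite("pics/lid.png",a)
can=np.zeros((500,800,3),np.uint8); can[:224,:280]=b; can[:500,280:800]=d[:, :520]; cv2.imwrite("pics/mix.png",can)
E
```

```text
depth top: vial,cap,lid pts,bench L,R,gap [[ 0.4365 -0.2241  0.0586]
 [ 0.414  -0.3213  0.0171]
 [ 0.5494  0.2279  0.1345]
 [ 0.5503  0.127   0.1371]
 [ 0.5537  0.1853  0.1308]
 [ 0.4662  0.0401  0.0016]
 [ 0.3444 -0.148  -0.0018]
 [ 0.5999 -0.0634 -0.1914]]
mouth area 61.5 rect ((240.13461303710938, 194.67306518554688), (10.001923561096191, 8.236878395080566), 78.69007110595703)
(240.1192411924119, 194.75880758807588) [[0.5504 0.1842 0.136 ]]
[[0.5625 0.199  0.136 ]
 [0.5675 0.1759 0.136 ]
 [0.5389 0.1694 0.136 ]
 [0.5339 0.1924 0.136 ]] [0.0293 0.0236 0.0293 0.0235]
lid z 0.13412015102726182 3003 rect mm ((550.53466796875, 193.7357177734375), (134.5563507080078, 213.806396484375), 10.93095588684082)
vial top 68 [ 0.4361 -0.2256  0.0618] [ 0.4243 -0.2383  0.0479] [ 0.4484 -0.2135  0.0685]
```

View pics/lid.png

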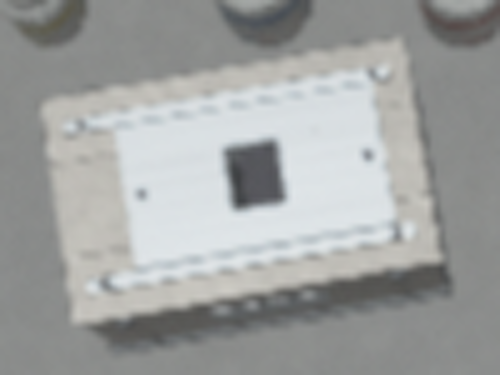

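View pics/mix.png

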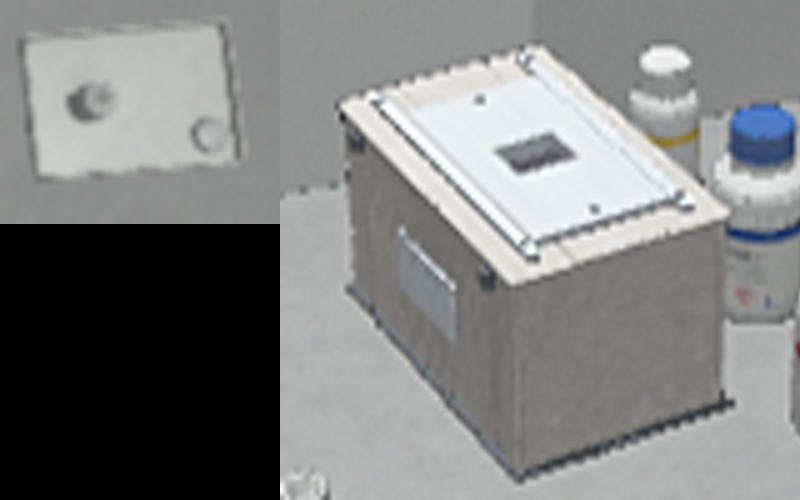

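The lid crop shows the mouth at crop (255,175), with the plate shifted to the right. The mix crop confirms the vial at (90,100) and the spare cap at (210,133). Box yaw is about 10.9°. I'll refine the mouth's edges and the vial centre in both views.

```bash
python3 - <<'E'
from h import *
np.set_printoptions(precision=4,suppress=True)
a=np.radians(10.9); ex=np.array([np.cos(a),np.sin(a),0]); ey=np.array([-np.sin(a),np.cos(a),0]); o=np.array([.5505,.1842,.136])
t=np.arange(-30,30.1,.5)
for n in("top","side"):
    c=cam(n); g=cv2.cvtColor(c["img"],cv2.COLOR_BGR2GRAY).astype(np.float32)
    for nm,e,f in(("x",ex,ey),("y",ey,ex)):
        pr=[]
        for w in(-6,-3,0,3,6):
            p=proj(c,o+np.outer(t,e)/1000+f*w/1000).astype(np.float32)
            pr.append(cv2.remap(g,p[:,0].reshape(1,-1),p[:,1].reshape(1,-1),1)[0])
        pr=np.mean(pr,0); h=(np.percentile(pr,10)+np.percentile(pr,85))/2; b=pr<h
        i=np.flatnonzero(b); l,r=i[0],i[-1]
        lo=t[l-1]+.5*(pr[l-1]-h)/(pr[l-1]-pr[l]); hi=t[r]+.5*(h-pr[r])/(pr[r+1]-pr[r])
        print(n,nm,"edges",lo,hi,"mid",(lo+hi)/2,pr[::8].astype(int))
    if n=="top":
        vv,uu=np.mgrid[225:262,360:420]; X=dep(c,np.c_[uu.ravel(),vv.ravel()]); q=X[(X[:,2]>.055)&(X[:,2]<.07)]
        print("cap",len(q),q.mean(0),(q.min(0)+q.max(0))/2,np.ptp(q,0))
        q=X[(X[:,2]>.012)&(X[:,2]<.028)]; print("tray",cv2.minAreaRect((q[:,:2]*1000).astype(np.float32)))
    else:
        vv,uu=np.mgrid[290:325,270:298]; X=dep(c,np.c_[uu.ravel(),vv.ravel()]); q=X[(X[:,2]>.057)&(X[:,2]<.07)]
        print("cap",len(q),q.mean(0),(q.min(0)+q.max(0))/2,np.ptp(q,0))
        cr=cv2.resize(c["img"][285:330,262:304],None,fx=10,fy=10,interpolation=2); cv2.imwrite("pics/vial.png",cr)
E
```

```text
top x edges -17.619546502828598 18.68682785332203 mid 0.5336406752467155 [225 224 220 162  93  85  86  85  84  84  87  91 139 208 222 221]
top y edges -16.043719112873077 14.224203243851662 mid -0.9097579345107079 [224 224 224 193 109  86  87  87  86  77  74 147 213 221 222 222]
cap 65 [ 0.4367 -0.2259  0.063 ] [ 0.4361 -0.2266  0.0622] [0.0237 0.0245 0.0144]
tray ((437.6234130859375, -262.16058349609375), (104.98162078857422, 162.29127502441406), 5.186975479125977)
side x edges -16.553116649389267 20.268306642770767 mid 1.8575949966907501 [236 235 242 209 115 109 115 113 113 113 107 115 128 210 239 236]
side y edges -12.112484872341156 17.32716593146324 mid 2.607340529561043 [236 237 239 242 204 132  94 101 126 135 133 132 181 230 238 237]
cap 106 [ 0.4339 -0.2307  0.0632] [ 0.434  -0.2282  0.0622] [0.0246 0.028  0.0103]
```

```bash
python3 -m jog '{"grip":[45,45,45,45,45],"slide":[[15,-60,0],[30,-120,0],[45,-180,0],[60,-240,0],[70,-300,0]],"rot":[[0,0,0.15],[0,0,0.3],[0,0,0.45],[0,0,0.6],[0,0,0.612]]}' 40
```

```text
time: 0.92
tool_pos: [0.2853, 0.1785, 0.2314]
eef_rot: [0.0, -0.096, 0.995, 0.0]
ft_force: [1.5, 0.1, 0.5]
width: 0.53
gripper_force: 0.0
```

```bash
python3 -m jog '{"grip":[45,45,45,45,45],"slide":[[20,-58,0],[40,-116,0],[60,-174,0],[80,-232,0],[100,-290,0]],"rot":[[0,0,0],[0,0,0],[0,0,0],[0,0,0],[0,0,0]]}' && python3 -m jog '{"grip":[45,45,45,45,45],"slide":[[20,-50,-10],[40,-90,-40],[50,-116,-80],[50,-116,-120],[50,-116,-120]],"rot":[[0,0,0],[0,0,0],[0,0,0],[0,0,0],[0,0,0]]}'
```

```text
time: 1.55
tool_pos: [0.3854, -0.1121, 0.2316]
eef_rot: [0.001, -0.094, 0.996, -0.0]
ft_force: [0.6, 0.6, -0.1]
width: 0.531
gripper_force: 0.0
time: 2.17
tool_pos: [0.433, -0.2251, 0.1084]
eef_rot: [-0.003, -0.094, 0.996, 0.002]
ft_force: [-1.0, -0.2, 0.3]
width: 0.525
gripper_force: 0.0
```

```bash
python3 - <<'E'
from h import *
c=cam("side"); t=cam("top"); p=env.observe()["tool_pos"]; print(p)
im=np.hstack([cv2.resize(x["img"][y:y+100,u:u+100],None,fx=4,fy=4,interpolation=2) for x,u,y in((c,235,235),(t,330,190))]); cv2.imwrite("pics/pre.png",im)
E
```

```text
[ 0.43530083 -0.22580464  0.11228647]
```

View pics/pre.png

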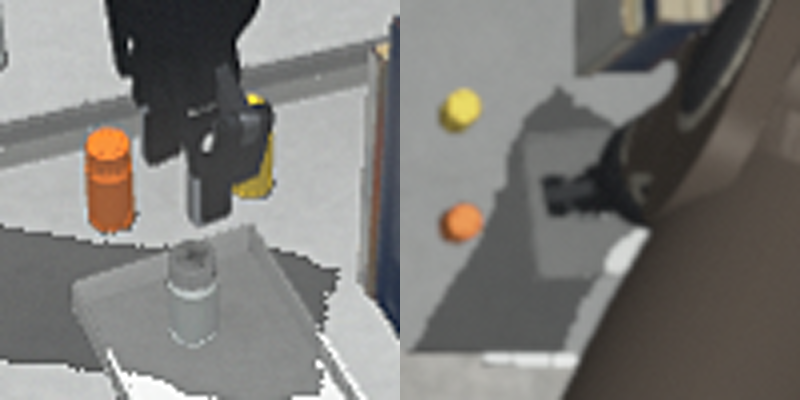

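The fingers straddle the vial: their tips at about (165,160) and (210,215) in the side crop, the cap at (190,245). I go down and close.

```bash
python3 -m jog '{"grip":[45,45,45,45,45],"slide":[[0,0,-30],[0,0,-50],[0,-1,-60],[0,-1,-69],[0,-1,-69]],"rot":[[0,0,0],[0,0,0],[0,0,0],[0,0,0],[0,0,0]]}' && python3 -m jog '{"grip":[20,15,15,15,15],"slide":[[0,0,0],[0,0,0],[0,0,0],[0,0,0],[0,0,0]],"rot":[[0,0,0],[0,0,0],[0,0,0],[0,0,0],[0,0,0]]}' 40
```

```text
time: 2.9
tool_pos: [0.4354, -0.2269, 0.0427]
eef_rot: [0.0, -0.095, 0.996, -0.0]
ft_force: [0.5, -0.4, -0.6]
width: 0.53
gripper_force: 0.0
time: 3.52
tool_pos: [0.4358, -0.2273, 0.0432]
eef_rot: [0.001, -0.094, 0.996, -0.001]
ft_force: [-0.3, 0.3, 4.9]
width: 0.289
gripper_force: 39.2
```

```bash
python3 -m jog '{"grip":[15,15,15,15,15],"slide":[[0,0,25],[-10,0,70],[-30,0,115],[-55,0,155],[-70,30,175]],"rot":[[0,0,0],[0,0,0],[0,0,0],[0,0,0],[0,0,0]]}' && python3 -m jog '{"grip":[15,15,15,15,15],"slide":[[0,50,0],[10,105,0],[25,160,0],[45,215,0],[70,265,0]],"rot":[[0,0,0],[0,0,0],[0,0,0],[0,0,0],[0,0,0]]}' && python3 -m jog '{"grip":[15,15,15,15,15],"slide":[[25,30,0],[55,60,0],[90,90,0],[115,118,0],[115,118,0]],"rot":[[0,0,0],[0,0,0],[0,0,0],[0,0,0],[0,0,0]]}'; python3 - <<'E'
from h import *
np.set_printoptions(precision=4,suppress=True)
c=cam("side"); t=cam("top"); s=env.observe(); p=s["tool_pos"]; print(p,s["ft_force"],s["width"])
im=np.hstack([cv2.resize(x["img"][y:y+120,u:u+100],None,fx=4,fy=4,interpolation=2) for x,u,y in((c,225,90),(t,190,140))]); cv2.imwrite("pics/hov.png",im)
E
```

```text
time: 4.15
tool_pos: [0.3649, -0.1976, 0.2193]
eef_rot: [0.001, -0.093, 0.996, -0.001]
ft_force: [-0.4, 0.3, -0.5]
width: 0.292
gripper_force: 39.3
time: 4.78
tool_pos: [0.4352, 0.0702, 0.2175]
eef_rot: [0.0, -0.095, 0.995, -0.0]
ft_force: [0.4, -0.5, -0.2]
width: 0.287
gripper_force: 39.4
time: 5.4
tool_pos: [0.551, 0.1877, 0.2156]
eef_rot: [-0.001, -0.095, 0.995, -0.0]
ft_force: [-0.6, 0.0, -0.2]
width: 0.289
gripper_force: 39.4
[0.5497 0.186  0.2166] [ 0.1418  0.2379 -0.5083] 0.2888795555630764
```

View pics/hov.png

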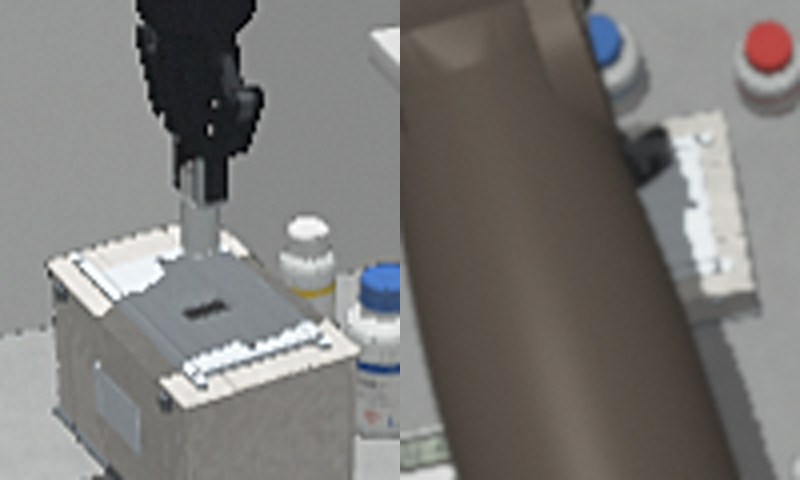

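The side crop shows the vial upright in the fingers at (200,230), just above and behind the mouth at (207,308); the arm hides the mouth from the top camera. Position matches the mouth estimate, so I descend slowly by feel.

```bash
python3 -m jog '{"grip":[15,15,15,15,15],"slide":[[0,0,-12],[0,0,-24],[0,0,-34],[0,0,-36],[0,0,-36]],"rot":[[0,0,0],[0,0,0],[0,0,0],[0,0,0],[0,0,0]]}' && python3 -m jog '{"grip":[15,15,15,15,15],"slide":[[0,0,-1],[0,0,-2],[0,0,-3],[0,0,-4],[0,0,-4]],"rot":[[0,0,0],[0,0,0],[0,0,0],[0,0,0],[0,0,0]]}'
```

```text
time: 6.12
tool_pos: [0.5501, 0.186, 0.1813]
eef_rot: [-0.0, -0.094, 0.996, 0.0]
ft_force: [0.2, 0.7, 0.4]
width: 0.288
gripper_force: 39.4
time: 6.75
tool_pos: [0.5501, 0.1861, 0.1772]
eef_rot: [-0.0, -0.094, 0.996, -0.0]
ft_force: [-0.0, -0.1, -0.3]
width: 0.291
gripper_force: 39.4
```

```bash
python3 -m jog '{"grip":[15,15,15,15,15],"slide":[[0,0,-0.5],[0,0,-1],[0,0,-1.5],[0,0,-2],[0,0,-2]],"rot":[[0,0,0],[0,0,0],[0,0,0],[0,0,0],[0,0,0]]}'
```

```text
time: 7.38
tool_pos: [0.5501, 0.1861, 0.1752]
eef_rot: [-0.0, -0.094, 0.996, -0.0]
ft_force: [0.4, 0.2, -0.4]
width: 0.289
gripper_force: 39.4
```

```bash
python3 -m jog '{"grip":[15,15,15,15,15],"slide":[[0,0,-0.5],[0,0,-1],[0,0,-1.5],[0,0,-2],[0,0,-2]],"rot":[[0,0,0],[0,0,0],[0,0,0],[0,0,0],[0,0,0]]}'
```

```text
time: 8.0
tool_pos: [0.5502, 0.1861, 0.1732]
eef_rot: [-0.0, -0.094, 0.996, -0.0]
ft_force: [-0.2, -0.1, 0.1]
width: 0.287
gripper_force: 39.4
```

```bash
python3 -m jog '{"grip":[15,15,15,15,15],"slide":[[0,0,-0.5],[0,0,-1],[0,0,-1.5],[0,0,-2],[0,0,-2]],"rot":[[0,0,0],[0,0,0],[0,0,0],[0,0,0],[0,0,0]]}'
```

```text
time: 8.62
tool_pos: [0.5502, 0.1861, 0.1712]
eef_rot: [-0.0, -0.094, 0.996, -0.0]
ft_force: [0.6, -0.4, -0.9]
width: 0.288
gripper_force: 39.4
```

```bash
python3 -m jog '{"grip":[15,15,15,15,15],"slide":[[0,0,-1],[0,0,-2],[0,0,-3],[0,0,-3],[0,0,-3]],"rot":[[0,0,0],[0,0,0],[0,0,0],[0,0,0],[0,0,0]]}'
```

```text
time: 9.25
tool_pos: [0.5503, 0.1862, 0.1686]
eef_rot: [0.0, -0.094, 0.996, 0.0]
ft_force: [-0.6, -0.4, 3.0]
width: 0.29
gripper_force: 39.6
```

```bash
python3 -m jog '{"grip":[15,15,15,15,15],"slide":[[0,0,-1],[0,0,-2],[0,0,-3],[0,0,-3],[0,0,-3]],"rot":[[0,0,0],[0,0,0],[0,0,0],[0,0,0],[0,0,0]]}'
```

```text
time: 9.88
tool_pos: [0.5503, 0.1861, 0.1654]
eef_rot: [0.0, -0.094, 0.996, -0.0]
ft_force: [-0.7, 0.3, 4.5]
width: 0.286
gripper_force: 39.9
```

```bash
python3 -m jog '{"grip":[15,15,15,15,15],"slide":[[0,0,-1.5],[0,0,-3],[0,0,-4.5],[0,0,-6],[0,0,-6]],"rot":[[0,0,0],[0,0,0],[0,0,0],[0,0,0],[0,0,0]]}'
```

```text
time: 10.5
tool_pos: [0.5501, 0.1864, 0.1591]
eef_rot: [-0.0, -0.095, 0.996, 0.0]
ft_force: [-1.0, 2.5, 3.6]
width: 0.293
gripper_force: 40.0
```

```bash
python3 -m jog '{"grip":[15,15,15,15,15],"slide":[[0,0,-2],[0,0,-4],[0,0,-6],[0,0,-7],[0,0,-7]],"rot":[[0,0,0],[0,0,0],[0,0,0],[0,0,0],[0,0,0]]}'
```

```text
time: 11.12
tool_pos: [0.55, 0.1863, 0.1519]
eef_rot: [-0.0, -0.095, 0.996, 0.0]
ft_force: [0.1, 1.2, 2.2]
width: 0.288
gripper_force: 39.3
```

```bash
python3 -m jog '{"grip":[15,15,15,15,15],"slide":[[0,0,-2],[0,0,-4],[0,0,-6],[0,0,-8],[0,0,-8]],"rot":[[0,0,0],[0,0,0],[0,0,0],[0,0,0],[0,0,0]]}'
```

```text
time: 11.75
tool_pos: [0.5499, 0.1861, 0.1437]
eef_rot: [-0.0, -0.094, 0.996, 0.0]
ft_force: [0.7, 2.9, -0.8]
width: 0.29
gripper_force: 39.2
```

```bash
python3 -m jog '{"grip":[15,15,15,15,15],"slide":[[0,0,-1],[0,0,-2],[0,0,-3],[0,0,-3.5],[0,0,-3.5]],"rot":[[0,0,0],[0,0,0],[0,0,0],[0,0,0],[0,0,0]]}'
```

```text
time: 12.38
tool_pos: [0.5501, 0.1861, 0.1407]
eef_rot: [-0.0, -0.094, 0.996, -0.0]
ft_force: [-0.6, 1.7, 1.4]
width: 0.288
gripper_force: 39.4
```

```bash
python3 -m jog '{"grip":[30,40,45,45,45],"slide":[[0,0,0],[0,0,0],[0,0,0],[0,0,10],[0,0,35]],"rot":[[0,0,0],[0,0,0],[0,0,0],[0,0,0],[0,0,0]]}' && python3 -m jog '{"grip":[45,45,45,0,0],"slide":[[0,0,15],[0,0,30],[0,0,30],[0,0,30],[0,0,30]],"rot":[[0,0,0],[0,0,-0.18],[0,0,-0.36],[0,0,-0.54],[0,0,-0.72]]}' && python3 -m jog '{"grip":[0,0,0,0,0],"slide":[[0,0,0],[0,0,0],[0,0,0],[0,0,0],[0,0,0]],"rot":[[0,0,-0.18],[0,0,-0.36],[0,0,-0.54],[0,0,-0.72],[0,0,-0.851]]}'; python3 - <<'E'
from h import *
c=cam("side"); t=cam("top"); print(env.observe()["tool_pos"])
im=np.hstack([cv2.resize(x["img"][y:y+120,u:u+100],None,fx=4,fy=4,interpolation=2) for x,u,y in((c,225,90),(t,190,140))]); cv2.imwrite("pics/rel.png",im)
E
```

```text
time: 13.0
tool_pos: [0.5495, 0.1858, 0.1756]
eef_rot: [-0.001, -0.094, 0.996, -0.0]
ft_force: [0.4, 0.2, -0.1]
width: 0.526
gripper_force: 0.0
time: 13.62
tool_pos: [0.5503, 0.1861, 0.2063]
eef_rot: [0.0, 0.265, 0.964, 0.0]
ft_force: [-0.3, 0.6, -0.4]
width: 0.108
gripper_force: 0.0
time: 14.25
tool_pos: [0.5503, 0.1861, 0.2062]
eef_rot: [0.0, 0.639, 0.769, 0.0]
ft_force: [0.6, 0.0, 0.0]
width: 0.001
gripper_force: 0.0
[0.55029166 0.18614269 0.20619518]
```

View pics/rel.png

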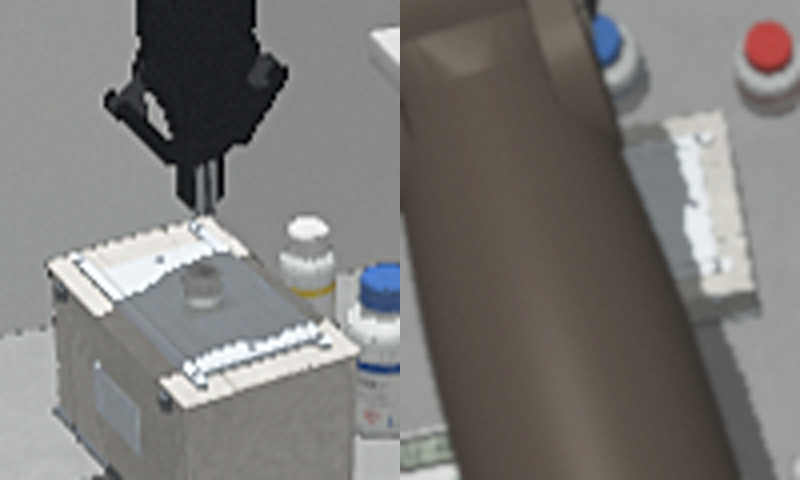

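The side crop shows the vial stuck upright in the mouth with its cap showing at (203,285), and the shut fingers above it. I push it on.

```bash
python3 -m jog '{"grip":[0,0,0,0,0],"slide":[[0,0,-20],[0,0,-36],[0,0,-40],[0,0,-41],[0,0,-42]],"rot":[[0,0,0],[0,0,0],[0,0,0],[0,0,0],[0,0,0]]}' && python3 -m jog '{"grip":[0,0,0,0,0],"slide":[[0,0,-1.5],[0,0,-3],[0,0,-4.5],[0,0,-6],[0,0,-6]],"rot":[[0,0,0],[0,0,0],[0,0,0],[0,0,0],[0,0,0]]}'
```

```text
time: 14.98
tool_pos: [0.5505, 0.1863, 0.1644]
eef_rot: [0.0, 0.637, 0.771, 0.0]
ft_force: [0.1, -0.1, -0.7]
width: -0.004
gripper_force: 0.0
time: 15.6
tool_pos: [0.5501, 0.1861, 0.1577]
eef_rot: [-0.0, 0.637, 0.771, -0.0]
ft_force: [-0.5, 0.4, 0.5]
width: 0.001
gripper_force: 0.6
```

```bash
python3 -m jog '{"grip":[0,0,0,0,0],"slide":[[0,0,-2],[0,0,-4],[0,0,-6],[0,0,-8],[0,0,-8]],"rot":[[0,0,0],[0,0,0],[0,0,0],[0,0,0],[0,0,0]]}'
```

```text
time: 16.23
tool_pos: [0.55, 0.186, 0.1494]
eef_rot: [-0.0, 0.637, 0.771, -0.0]
ft_force: [-0.5, 0.2, 0.1]
width: -0.002
gripper_force: 0.1
```

```bash
python3 -m jog '{"grip":[0,0,0,0,0],"slide":[[0,0,-2],[0,0,-4],[0,0,-6],[0,0,-8],[0,0,-10]],"rot":[[0,0,0],[0,0,0],[0,0,0],[0,0,0],[0,0,0]]}'
```

```text
time: 16.85
tool_pos: [0.5502, 0.1862, 0.1397]
eef_rot: [-0.0, 0.637, 0.771, 0.0]
ft_force: [0.4, 0.5, 2.6]
width: -0.002
gripper_force: 0.9
```

```bash
python3 -m jog '{"grip":[0,0,0,0,0],"slide":[[0,0,-2],[0,0,-4],[0,0,-6],[0,0,-8],[0,0,-10]],"rot":[[0,0,0],[0,0,0],[0,0,0],[0,0,0],[0,0,0]]}'
```

```text
time: 17.48
tool_pos: [0.5502, 0.1861, 0.1297]
eef_rot: [-0.0, 0.637, 0.771, 0.0]
ft_force: [-0.5, 0.5, 1.5]
width: 0.002
gripper_force: 0.8
```

```bash
python3 -m jog '{"grip":[0,0,0,0,0],"slide":[[0,0,-2],[0,0,-4],[0,0,-6],[0,0,-8],[0,0,-10]],"rot":[[0,0,0],[0,0,0],[0,0,0],[0,0,0],[0,0,0]]}'
```

```text
time: 18.1
tool_pos: [0.5502, 0.1861, 0.1197]
eef_rot: [-0.0, 0.637, 0.771, 0.0]
ft_force: [0.2, 1.3, 1.6]
width: 0.001
gripper_force: 0.8
```

```bash
python3 -m jog '{"grip":[0,0,0,0,0],"slide":[[0,0,-2],[0,0,-4],[0,0,-6],[0,0,-8],[0,0,-10]],"rot":[[0,0,0],[0,0,0],[0,0,0],[0,0,0],[0,0,0]]}'
```

```text
time: 18.73
tool_pos: [0.5502, 0.1861, 0.1097]
eef_rot: [0.0, 0.637, 0.771, -0.0]
ft_force: [-0.5, 2.5, 2.2]
width: 0.001
gripper_force: 0.8
```

```bash
python3 -m jog '{"grip":[0,0,0,0,0],"slide":[[0,0,-2],[0,0,-4],[0,0,-6],[0,0,-8],[0,0,-10]],"rot":[[0,0,0],[0,0,0],[0,0,0],[0,0,0],[0,0,0]]}'
```

```text
time: 19.35
tool_pos: [0.5501, 0.1862, 0.0996]
eef_rot: [-0.0, 0.637, 0.771, 0.0]
ft_force: [-0.6, 1.0, 2.2]
width: -0.0
gripper_force: 1.3
```

```bash
python3 -m jog '{"grip":[0,0,0,0,0],"slide":[[0,0,-2],[0,0,-4],[0,0,-6],[0,0,-8],[0,0,-8]],"rot":[[0,0,0],[0,0,0],[0,0,0],[0,0,0],[0,0,0]]}'
```

```text
time: 19.98
tool_pos: [0.5508, 0.1864, 0.0951]
eef_rot: [0.001, 0.637, 0.771, 0.002]
ft_force: [-8.5, -1.8, 20.3]
width: -0.0
gripper_force: 12.0
```

```bash
python3 -m jog '{"grip":[0,0,0,0,0],"slide":[[0,0,3],[0,0,6],[0,0,6],[0,0,6],[0,0,6]],"rot":[[0,0,0],[0,0,0],[0,0,0],[0,0,0],[0,0,0]]}'; python3 - <<'E'
from h import *
c=cam("side"); t=cam("top"); s=env.observe(); print(s["tool_pos"],s["ft_force"],s["torque"])
im=cv2.resize(c["img"][100:200,225:325],None,fx=6,fy=6,interpolation=2); cv2.imwrite("pics/jam.png",im)
E
```

```text
time: 20.6
tool_pos: [0.5499, 0.1861, 0.0974]
eef_rot: [-0.0, 0.637, 0.771, -0.0]
ft_force: [-0.9, 3.2, 0.1]
width: -0.003
gripper_force: 1.3
[0.54996943 0.18611463 0.09748681] [-0.63180915  4.60882037 -0.62549132] [ 0.58361704  0.2598393  -0.01967878]
```

View pics/jam.png

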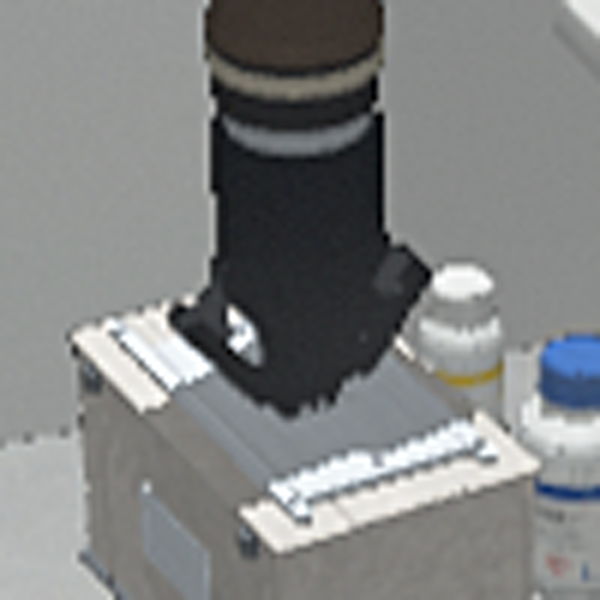

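The side picture shows the finger knuckles right at the lid around (290,400): the fingers ride on the mouth's +x edge. I shift slightly to −x and try a little deeper.

```bash
python3 -m jog '{"grip":[0,0,0,0,0],"slide":[[-1,0,0],[-2,-0.4,-1],[-2,-0.4,-2],[-2,-0.4,-3],[-2,-0.4,-3]],"rot":[[0,0,0],[0,0,0],[0,0,0],[0,0,0],[0,0,0]]}'
```

```text
time: 21.32
tool_pos: [0.5486, 0.1857, 0.0961]
eef_rot: [0.001, 0.637, 0.771, 0.001]
ft_force: [-1.1, 1.4, 8.6]
width: -0.0
gripper_force: 4.4
```

```bash
python3 -m jog '{"grip":[0,0,0,0,0],"slide":[[1,0,5],[2,0.4,10],[2,0.4,30],[2,0.4,60],[2,0.4,110]],"rot":[[0,0,0],[0,0,0],[0,0,0],[0,0,0],[0,0,0]]}'; python3 -m jog '{"grip":[0,0,0,0,0],"slide":[[-30,0,30],[-80,0,30],[-130,0,30],[-180,0,30],[-220,0,30]],"rot":[[0,0,0],[0,0,0],[0,0,0],[0,0,0],[0,0,0]]}';python3 - <<'E'
from h import *
c=cam("side"); t=cam("top"); s=env.observe(); print(s["tool_pos"],s["ft_force"])
im=np.hstack([cv2.resize(x["img"][y:y+100,u:u+80],None,fx=5,fy=5,interpolation=2) for x,u,y in((c,235,125),(t,200,145))]); cv2.imwrite("pics/after.png",im)
P=dep(c,[(u,v) for v in range(162,171,2) for u in range(272,282,2)])
print(np.round(P[:,2].reshape(5,5),3))
P=dep(t,[(u,v) for v in range(190,200,2) for u in range(234,247,2)])
print(np.round(P[:,2].reshape(5,7),3))
E
```

```text
time: 21.95
tool_pos: [0.5493, 0.185, 0.2041]
eef_rot: [-0.0, 0.637, 0.771, -0.002]
ft_force: [0.7, -0.3, 0.4]
width: -0.0
gripper_force: 0.0
time: 22.58
tool_pos: [0.3285, 0.1852, 0.2349]
eef_rot: [0.001, 0.637, 0.771, -0.0]
ft_force: [-0.1, -0.5, -1.0]
width: -0.001
gripper_force: 0.0
[0.32736182 0.18506512 0.23542166] [ 0.68300194 -0.01127791  0.35302478]
[[0.138 0.136 0.138 0.134 0.138]
 [0.132 0.135 0.131 0.127 0.133]
 [0.129 0.127 0.132 0.13  0.131]
 [0.128 0.132 0.132 0.128 0.139]
 [0.137 0.14  0.136 0.135 0.138]]
[[0.117 0.11  0.131 0.129 0.13  0.13  0.136]
 [0.138 0.007 0.129 0.126 0.128 0.129 0.137]
 [0.135 0.004 0.126 0.128 0.126 0.126 0.134]
 [0.135 0.003 0.129 0.132 0.128 0.129 0.131]
 [0.139 0.002 0.129 0.127 0.133 0.13  0.129]]
```

View pics/after.png

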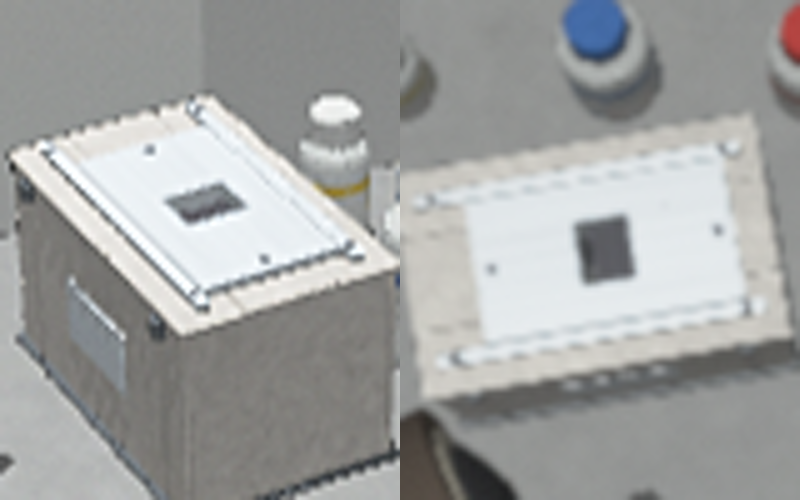

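Both views show the mouth empty and the flap shut again, at z ≈ 0.129 as before the insertion, so the vial has dropped inside. I let it settle for a moment and hand in.

```bash
R='' ; python3 -m jog '{"grip":[0,0,0,0,0],"slide":[[0,0,0],[0,0,0],[0,0,0],[0,0,0],[0,0,0]],"rot":[[0,0,0],[0,0,0],[0,0,0],[0,0,0],[0,0,0]]}' && python3 -m jog '{"grip":[0,0,0,0,0],"slide":[[0,0,0],[0,0,0],[0,0,0],[0,0,0],[0,0,0]],"rot":[[0,0,0],[0,0,0],[0,0,0],[0,0,0],[0,0,0]]}' && python3 -c "
from cell import env
print(env.sign_off())"
```

```text
time: 23.3
tool_pos: [0.3304, 0.1861, 0.2346]
eef_rot: [-0.0, 0.637, 0.771, -0.0]
ft_force: [-0.6, 0.0, 0.1]
width: -0.001
gripper_force: 0.0
time: 23.92
tool_pos: [0.3302, 0.1861, 0.2348]
eef_rot: [0.0, 0.637, 0.771, 0.0]
ft_force: [-0.0, -0.1, -0.9]
width: 0.001
gripper_force: 0.0
the job is handed in; nothing more can be done
None
```

I handed the job in at about 24 s: both cameras show the mouth empty and the flap shut, so the used vial should be inside the waste box (not seen directly; no verdict was returned), and the wrist force peaked at about 20 N when the shut fingers caught near the mouth's edge.

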